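# Hold the stop collar on the valve spindle's flat

### The job

On the blue gauge-comparator pump, pinch the bare steel spindle with the fingers and turn it until its red-marked set-screw flat squarely faces the pump's front (the yellow mark), then let go and leave it so. Next fit the aluminium stop collar over the spindle with its brass set-screw on that flat, push it fully down against the sprung brass washer, and finish still gripping the collar and holding it pressed down there, so that a colleague can tighten the screw. Do not disturb the loose gauges and brass adapter lying about.

Things in the scene. Friction and masses are not known exactly. Their poses are not given: they have to be found in the camera images.
- pump: Fixed blue comparator pump. Origin on the bench under the vertical spindle axis; z up, -x is its front (yellow mark); press cylinder, 80 mm gauge (190 mm to -y, top 200 mm above bench) and handwheel (330 mm) lie along -y. Base plate 30 mm high, x -80 to 80, y -295 to 75 mm; valve block 90 x 90 mm round the axis, top 75 mm above bench; a 30 mm boss rises from it to the washer.
- spindle_top (a point): Centre of the spindle's top, on its axis, 142 mm above the bench. Steel, D section: 24 mm diameter, one flat 8 mm from the axis: 20 mm wide pinched square across the flat, 24 mm on the round. Stands 37 mm above the resting washer, last 4 mm tapered. Axes turn with it: -x points out of the flat. Red paint on the flat and a red line on top show the flat's side.
- spindle (a joint): Turn of the spindle, rad: 0 when the flat squarely faces the pump's front (-x of the pump), growing counter-clockwise seen from above. It starts 0.5 to 1.4 rad away, on the positive side. Turns freely with slight friction (about 0.05 N m) and stays where it is left.
- washer (a joint): Travel of the sprung brass washer (36 mm diameter) round the foot of the spindle, m: 0 at rest with its top 105 mm above the bench, 0.008 pressed fully down. The spring takes about 4 N to start and 10 N at full travel, so it lifts the collar again if the collar is let go.
- collar_center (a point): Centre of the loose aluminium collar, 16 mm above its underside; stands on the bench, bore upright. 44 mm diameter, 32 high, 0.13 to 0.21 kg; wrench flats 46 mm apart on its +y and -y sides (24 mm wide) for the fingers. Bore 26 mm; screw tip stands in it on the -x side, 9.1 mm from the axis, so it passes the spindle only with screw on flat. -x points at the screw (red line on top).
- collar_screw (a point): Outer end of the collar's brass set-screw (14 mm head), 37 mm from the collar's axis on its -x side, half-way up; same axes as the collar.
- gauge_a_center (a point): Bystander: black gauge lying on its face, brass stem up; 72 mm diameter rim, 50 mm high over the stem; point on its axis 14 mm above the bench.
- gauge_b_center (a point): Bystander: as gauge_a.
- gauge_c_center (a point): Bystander: black gauge lying face up, 100 mm diameter, 42 mm high, steel stem to its -x side; point at the middle of its case.
- gauge_d_center (a point): Bystander: as gauge_c, with a brass stem.
- adapter_center (a point): Bystander: small loose brass adapter, 28 mm diameter, 34 mm high; point half-way up.
Things that resemble listed ones, but are neither listed nor needed, are in the scene too. What is meant by the part that bears collar_center is not green or orange, and is the larger of those in its own colour.

How it is judged:
By the outcome, as a careful person would: the job done as asked, in the order asked, and still so for the second after the job is handed in, while the arm keeps its last pose, push and grip.
It also fails if it takes over 58 s, if anything falls off the work surface, if the arm or the gripper's body presses on something with over 40 N, if the wrist force passes 120 N, or if a joint passes its speed limit or range.

### The arm

A 7-joint arm with a two-finger parallel gripper is mounted at the origin on the work surface. World frame = base frame: x ahead of the robot, y to its left, z up, the work surface at z = 0. Lengths are in m, angles in rad, forces in N, time in s.
With the tool pointing down it reaches from about 0.425 to 0.875 m from the base axis. Payload 4.7 kg.
Tool frame: the origin (TCP) lies on the centre line of the jaws, within the pads' length; the fingertips stand ahead of it and the grasp point (between the pads) lies 2 mm behind it (nose_length is the z of the fingertips in the tool frame, in m); z points along the fingers, y is the line along which they close (so a half turn about z gives the same grasp; the last joint's range is limited). The gripper opens to 87 mm and grips with 3 to 60 N. Pads are 19 mm wide; open, the fingers measure 117 mm over their backs; the gripper's body (75 mm by 190 mm) begins 51 mm behind the grasp point.
Start: joints at [-1.332, 0.321, -0.07, 1.45, 0.023, 1.371, -0.057], TCP at [0.145, 0.634, 0.24] pointing down, gripper open.
Joint ranges: [-2.86, 2.86], [-0.3, 2.09], [-1.38, 1.24], [0.06, 2.45], [-1.56, 4.7], [0.09, 2.05], [-2.69, 2.69]. Speed limits (rad/s): [2.57, 2.57, 3.14, 3.14, 3.14, 3.14, 3.14].

### API

Orientations are given as a rotation vector (axis times angle).
In Python, from bench import * gives the robot as it stands.
- The arm moves only by the tool send_rows, never from a script. Its arguments are lists of equal length, an entry for each row: "xyz": the shift along the tool's x, y, z in mm, a list of three; "dr": the turn, a rotation vector about the tool's x, y, z in rad, a list of three. A call has exactly 10 rows; each row is the pose to reach, as a shift and turn from the pose commanded when the call began, along the tool's axes at that moment; what a row does not reach only later rows make up. A row lasts 1/12 s, in which the tool goes at most 41.7 mm and 7.16 degrees, less where a joint would pass 70% of its speed; a pose out of reach is approached as far as the arm can. A call with a gripper value outside its range is refused whole. "jaw" is the finger opening in mm, from 0 to 87, set as the call begins (left out, the last holds). The fingers move at their own pace and stop on an object; "grip_force" is the grip in N (left out, the last holds). Time passes only in rows, so rows that repeat a pose let the fingers close, or fill a call up. It gives the time, the measured TCP pose, the force, the opening and the grip force at its end, in the units of the state.
- get_state(): the state, without advancing time (a new reading comes with each control period).
- get_image(name): name is "scene" or "top" or "wrist"; returns the picture (400x640x3 uint8, red, green, blue); there is no depth.
- calibration(name): a dict with "vfov" (degrees; the focal length in pixels is half the picture's height over the tangent of half this angle, whatever the lens; pixels are square), "cx", "cy" (the principal point, pixels), "rvec" (rotation vector, rad) and "tvec" (3), from world to camera coordinates, as OpenCV has them; the wrist camera has in their place "hand_eye" (4x4, takes a point from camera to tool coordinates, whose origin is the TCP and whose axes are the flange's). Camera axes: x right, y down, z forward; pixel columns grow to the right and rows downward; lengths in m; the calibration is good to about 2 mm. A picture is of the moment at which its call begins: read the wrist's pose just before it. calibration takes no time and is no camera call.
- close_job(): hands the job in; it is judged then, once.
The state is a dict: "time": time; "joint_positions": joint angles; "qd": joint speeds; "joint_torque": joint torques, N m; "position": TCP position; "tool_rot": TCP orientation; "ft_force": force on the tool from outside, world axes, zero at the start; "torque": the same for the moment, N m; "grip_width": opening from 0.0 (shut) to 1.0 (fully open); "grip_force": force on a finger pad.
Only numpy, scipy, OpenCV 4.12 (cv2) and the standard library are available. Lean on these libraries where they do the work, as an engineer would, in place of code of your own. Each camera call takes 0.05 s, during which the arm holds its last target. There are 200 camera calls.

## Working session

There is one attempt and no reset: what is moved stays moved. The work goes in short steps, Python scripts to look and compute and a tool call to move; the robot and the scene stay as the last step left them, time stands still between calls to the robot, and variables do not carry over. Pictures are saved under pics/ and viewed, at most 12 in all, crops included, and the job is handed in when it is done.

Besides the shell and the picture viewer there is one more tool, called after ">>>" as name(argument=value, ...) on one line, values as JSON. send_rows: Moves the arm, as the interface text tells. Its arguments: {"type":"object","properties":{"xyz":{"type":"array"},"dr":{"type":"array"},"jaw":{"type":"number"},"grip_force":{"type":"number"}},"required":["xyz","dr"]}

```bash
mkdir -p pics; ls; cat > h.py <<'E'
from bench import *
import numpy as np, cv2
from scipy.spatial.transform import Rotation as R
def cam(name,st=None):
    c=calibration(name); f=200/np.tan(np.radians(c["vfov"])/2)
    if "hand_eye" in c:
        st=st or get_state(); H=np.array(c["hand_eye"]); Rt=R.from_rotvec(st["tool_rot"]).as_matrix()
        Rc=Rt@H[:3,:3]; o=Rt@H[:3,3]+np.array(st["position"])
    else:
        Rw=R.from_rotvec(np.ravel(c["rvec"])).as_matrix(); Rc=Rw.T; o=-Rw.T@np.ravel(c["tvec"])
    return f,c["cx"],c["cy"],Rc,o
def ray(C,u,v):
    f,cx,cy,Rc,o=C; return o,Rc@np.array([(u-cx)/f,(v-cy)/f,1.])
def onz(C,u,v,z):
    o,d=ray(C,u,v); return o+d*(z-o[2])/d[2]
def proj(C,p):
    f,cx,cy,Rc,o=C; q=Rc.T@(np.array(p)-o); return np.array([cx+f*q[0]/q[2],cy+f*q[1]/q[2]])
def tri(rays):
    A=np.zeros((3,3));b=np.zeros(3)
    for o,d in rays:
        d=d/np.linalg.norm(d);P=np.eye(3)-np.outer(d,d);A+=P;b+=P@o
    p=np.linalg.solve(A,b); return p,[float(np.linalg.norm(np.cross(p-o,d/np.linalg.norm(d)))) for o,d in rays]
E
python3 - <<'E'
from h import *
np.set_printoptions(precision=4,suppress=True)
for k,v in get_state().items(): print(k,v)
import bench; print(getattr(bench,'nose_length',None),[x for x in dir(bench) if x[0]!='_'])
ims=[]
for n in ["scene","top","wrist"]:
    C=cam(n); print(n,C, list(calibration(n)))
    im=get_image(n); cv2.imwrite(f"pics/{n}0.png",im[:,:,::-1])
E
```

```text
pics
time 0.0
joint_positions [-1.3319  0.3218 -0.0701  1.4517  0.0226  1.3708 -0.0569]
qd [ 0.0002  0.0009 -0.0009 -0.0009  0.0009 -0.0001  0.0006]
joint_torque [ -0.     -49.1283  -0.404  -31.2524  -0.0642   0.0437   0.0002]
position [0.1448 0.6331 0.2385]
tool_rot [-0.3523 -3.1216  0.003 ]
ft_force [-0.833  -0.1572  0.3859]
torque [ 0.0136 -0.0022  0.0166]
grip_force 0.0
grip_width 1.0004179435421712
0.017 ['MotionError', 'calibration', 'close_job', 'get_image', 'get_state', 'nose_length']
scene (np.float64(406.539836045953), 319.13989425913206, 200.66691084757875, array([[-0.4963,  0.6842, -0.5343],
       [ 0.8681,  0.3922, -0.3041],
       [ 0.0015, -0.6148, -0.7887]]), array([1.0065, 0.4134, 0.7324])) ['vfov', 'cx', 'cy', 'rvec', 'tvec']
top (np.float64(378.81794418159967), 327.03356718162536, 195.73426098132637, array([[ 0.0063, -0.9968,  0.0798],
       [-0.9999, -0.0051,  0.0146],
       [-0.0141, -0.0799, -0.9967]]), array([0.5282, 0.1584, 0.9008])) ['vfov', 'cx', 'cy', 'rvec', 'tvec']
wrist (np.float64(359.0629432566019), 314.2144951847816, 197.84411207181583, array([[ 0.2218,  0.9344,  0.2789],
       [ 0.9751, -0.2121, -0.0649],
       [-0.0015,  0.2863, -0.9581]]), array([0.0677, 0.6505, 0.3836])) ['vfov', 'cx', 'cy', 'hand_eye']
```

View pics/top0.png

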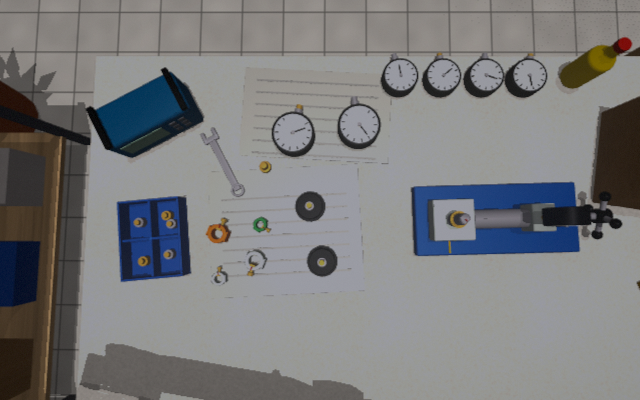

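View pics/scene0.png

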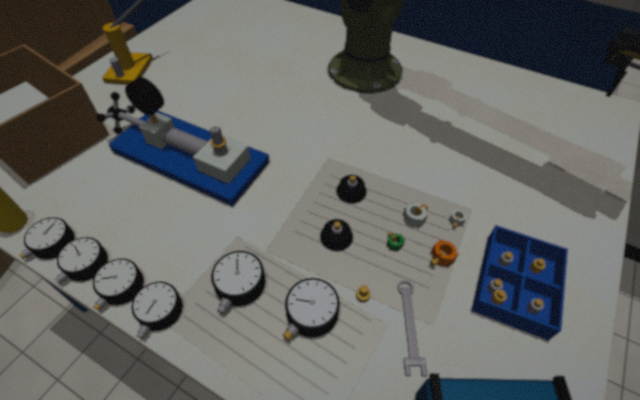

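The top view shows the pump with its spindle at about (458,219). Two silver collars could be meant: (256,260) and (219,277). The green ring (261,225) and orange ring (218,233) are ruled out by colour. The larger silver one at (256,260) fits, and I'll confirm it in an enlarged crop.

```bash
python3 - <<'E'
from h import *
t=cv2.imread("pics/top0.png");s=cv2.imread("pics/scene0.png")
def crop(im,u,v,w,h,k): return cv2.resize(im[v-h//2:v+h//2,u-w//2:u+w//2],None,fx=k,fy=k,interpolation=cv2.INTER_CUBIC)
a=crop(t,240,265,80,60,5);b=crop(t,455,220,80,60,5);c=crop(s,435,215,80,60,5);d=crop(s,222,150,80,60,5)
cv2.imwrite("pics/crop1.png",np.vstack([np.hstack([a,b]),np.hstack([c,d])]))
C=cam("top")
for n,u,v,z in [("collar",256,259,.032),("screw",250,270,.016),("spindle",460,218,.142),("small",219,277,.02),("ga",310,206,.05),("gb",321,261,.05),("base c1",413,187,.03),("c2",574,183,.03),("c3",417,255,.03),("c4",578,251,.03),('ymark',450,246,.03)]:
    p=onz(C,u,v,z); print(n,p.round(4),np.hypot(*p[:2]).round(3))
E
```

```text
collar [0.4525 0.332  0.032 ] 0.561
screw [0.4258 0.3485 0.016 ] 0.55
spindle [ 0.5459 -0.0954  0.142 ] 0.554
small [0.4098 0.4189 0.02  ] 0.586
ga [0.573  0.2091 0.05  ] 0.61
gb [0.4507 0.1834 0.05  ] 0.487
base c1 [ 0.6192 -0.0267  0.03  ] 0.62
c2 [ 0.6302 -0.3946  0.03  ] 0.744
c3 [ 0.464 -0.034  0.03 ] 0.465
c4 [ 0.4757 -0.3966  0.03  ] 0.619
ymark [ 0.4848 -0.1089  0.03  ] 0.497
```

View pics/crop1.png

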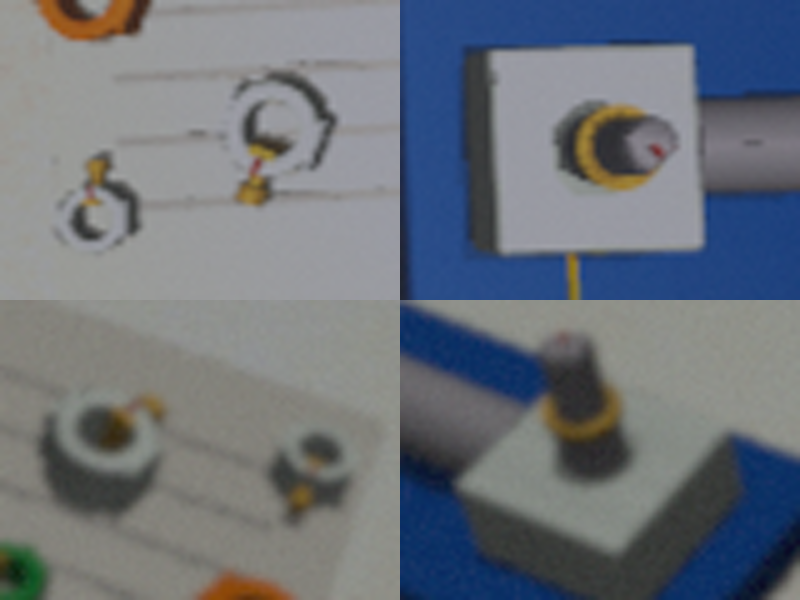

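The crop confirms it: the larger silver collar is at px (252,261) with its screw end at (250.6,274), and the smaller lookalike is at (218,278). The spindle top is at (465.6,218.4), with its red line pointing down and to the right. Next I'll compute the first move, to a spot above the collar.

```bash
cat >> h.py <<'E'
def goto(p,jaw_deg,st=None):
    "tool-axes shift mm and turn for target TCP p, jaw angle deg (world), pointing down"
    st=st or get_state(); R0=R.from_rotvec(st["tool_rot"]).as_matrix()
    a=np.radians(jaw_deg); y=np.array([np.cos(a),np.sin(a),0]); z=np.array([0,0,-1.]); x=np.cross(y,z)
    T=np.array([x,y,z]).T
    d=R0.T@(np.array(p)-np.array(st["position"]))*1000
    r=R.from_matrix(R0.T@T).as_rotvec()
    print("shift",d.round(1),"dr",r.round(4)); return d,r
E
python3 - <<'E'
from h import *
C=cam("top")
c=onz(C,252.4,260.6,.032); s=onz(C,250.6,274,.016); print(c,s,np.degrees(np.arctan2(*(s-c)[1::-1]))-180, np.hypot(*(s-c)[:2]))
p=onz(C,465.6,218.4,.142); q=onz(C,466.5,220.5,.142);print(p,q)
goto([.45,.335,.24],90)
E
```

```text
[0.44880568 0.34009914 0.032     ] [0.41665915 0.34694065 0.016     ] -12.014582802177728 0.0328664834453527
[ 0.54517129 -0.10651344  0.142     ] [ 0.54101114 -0.10819947  0.142     ]
shift [-364.  -222.7   -0.9] dr [-1.500e-03 -1.000e-04 -2.248e-01]
```

>>> send_rows(xyz=[[-364,-223,0],[-364,-223,0],[-364,-223,0],[-364,-223,0],[-364,-223,0],[-364,-223,0],[-364,-223,0],[-364,-223,0],[-364,-223,0],[-364,-223,0]], dr=[[0,0,0],[0,0,0],[0,0,0],[0,0,0],[0,0,0],[0,0,0],[0,0,0],[0,0,0],[0,0,0],[0,0,0]], jaw=87)

```text
time: 0.98
position: [0.4438, 0.3405, 0.2396]
tool_rot: [-0.352, -3.122, -0.0]
ft_force: [1.6, 1.0, -0.0]
grip_width: 1.005
grip_force: 0.0
```

```bash
python3 - <<'E'
from h import *
import json
st=get_state(); C=cam("wrist",st); im=get_image("wrist"); cv2.imwrite("pics/w1.png",im[:,:,::-1])
print(st["time"],st["position"],st["qd"].max() if hasattr(st["qd"],"max") else st["qd"])
json.dump({k:np.asarray(st[k]).tolist() for k in("position","tool_rot")},open("w1.json","w"))
# next: above spindle
goto([.545,-.1065,.24],50,st)
E
```

```text
0.9833 [0.44375037 0.34049927 0.23956486] 0.9463666593600487
shift [-198.3 -413.2   -0.5] dr [ 2.000e-04 -1.000e-04  4.735e-01]
```

View pics/w1.png

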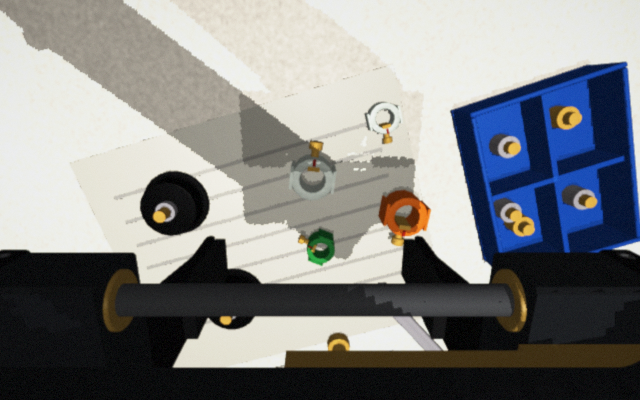

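The wrist view shows the large silver collar at (313,178), its screw at (316,148) pointing away from the fingers, the green and orange rings nearby and the small silver one at (382,120). Next I'll move above the spindle.

```bash
python3 - <<'E'
from h import *
goto([.568,-.126,.24],50)
E
```

```text
shift [-220.6 -417.3    2.6] dr [-0.0021  0.007   0.461 ]
```

>>> send_rows(xyz=[[-220,-415,0],[-220,-415,0],[-220,-415,0],[-220,-415,0],[-220,-415,0],[-220,-415,0],[-220,-415,0],[-220,-415,0],[-220,-415,0],[-220,-415,0]], dr=[[0,0,0.046],[0,0,0.092],[0,0,0.138],[0,0,0.184],[0,0,0.23],[0,0,0.276],[0,0,0.322],[0,0,0.368],[0,0,0.414],[0,0,0.46]])

```text
time: 1.87
position: [0.551, -0.0618, 0.2397]
tool_rot: [1.058, 2.958, 0.001]
ft_force: [0.9, -0.0, -0.3]
grip_width: 1.003
grip_force: 0.0
```

```bash
python3 - <<'E'
from h import *
goto([.568,-.126,.24],50)
E
```

```text
shift [-53.9 -38.9  -0.3] dr [0.0007 0.     0.0114]
```

>>> send_rows(xyz=[[-30,-22,0],[-50,-36,0],[-50,-36,0],[-50,-36,0],[-50,-36,0],[-50,-36,0],[-50,-36,0],[-50,-36,0],[-50,-36,0],[-50,-36,0]], dr=[[0,0,0],[0,0,0],[0,0,0],[0,0,0],[0,0,0],[0,0,0],[0,0,0],[0,0,0],[0,0,0],[0,0,0]])

```text
time: 2.7
position: [0.567, -0.119, 0.2397]
tool_rot: [1.053, 2.96, 0.001]
ft_force: [-0.1, -0.1, 0.5]
grip_width: 0.998
grip_force: 0.0
```

```bash
python3 - <<'E'
from h import *
import json
st=get_state(); C=cam("wrist",st); im=get_image("wrist"); cv2.imwrite("pics/w2.png",im[:,:,::-1])
json.dump({k:np.asarray(st[k]).tolist() for k in("position","tool_rot")},open("w2.json","w"))
print(st["time"],st["position"],np.abs(st["qd"]).max(),proj(C,[.5452,-.1065,.142]))
E
```

```text
2.7 [ 0.56695637 -0.11900159  0.23967239] 0.003535617493572693 [309.09009481 172.16711386]
```

View pics/w2.png

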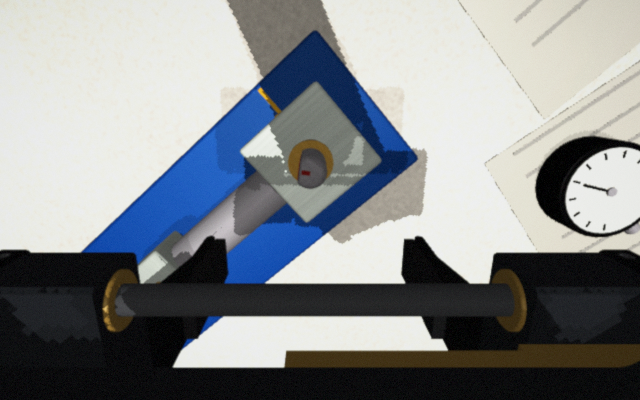

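The wrist view shows the spindle top at about (312,170) with the red line at (305,173), pointing left in the image, the block corners clear, and the yellow mark at (268,100).

```bash
python3 - <<'E'
from h import *
import json
C=cam("wrist",json.load(open("w2.json")));im=cv2.imread("pics/w2.png")
c=im[130:210,260:367]; cv2.imwrite("pics/crop2.png",cv2.resize(c,None,fx=7,fy=7,interpolation=cv2.INTER_CUBIC))
hsv=cv2.cvtColor(im,cv2.COLOR_BGR2HSV).astype(int);H,S,V=hsv[...,0],hsv[...,1],hsv[...,2]
m=((H<6)|(H>174))&(S>130)&(V>60); ys,xs=np.nonzero(m[140:200,280:350]); ys+=140;xs+=280
P=np.array([onz(C,x,y,.142)[:2] for x,y in zip(xs,ys)]); mu=P.mean(0); w,v=np.linalg.eigh(np.cov(P.T));print("red n",len(P),mu,xs.mean(),ys.mean(),"axis deg",np.degrees(np.arctan2(v[1,1],v[0,1]))%180,w)
# blue base quad edges & block corners
for n,u,vv,z in [("b1",316,82,.075),("b2",382,155,.075),("b3",309,222,.075),("b4",240,152,.075),("base a",317,30,.03),("base b",417,157,.03)]:
    print(n,onz(C,u,vv,z)[:2].round(4))
b=[onz(C,*q,.075)[:2] for q in[(316,82),(382,155),(309,222),(240,152)]];print("block c",np.mean(b,0),[np.linalg.norm(b[i]-b[i-1]).round(4) for i in range(4)])
my=((H>15)&(H<32)&(S>130)&(V>80)).astype(np.uint8); my2=my.copy(); my2[:130]=0;my2[200:]=0;my2[:,:280]=0;my2[:,345:]=0
ys,xs=np.nonzero(my2);(e)=cv2.fitEllipse(cv2.convexHull(np.array(list(zip(xs,ys)),np.int32)));print("washer",e,onz(C,*e[0],.105))
ys,xs=np.nonzero(my[85:115,250:290]);q=np.array(list(zip(xs+250,ys+85)));print("yellow",len(q),q.mean(0),onz(C,*q.mean(0),.03))
# blue edges: fit left and right long edges
mb=((H>100)&(H<130)&(S>120)).astype(np.uint8)
cn=max(cv2.findContours(mb,0,1)[0],key=cv2.contourArea)
pts=cn[:,0,:]; pts=pts[(pts[:,1]<235)]
W=np.array([onz(C,u,v,.03)[:2] for u,v in pts])
L=(pts[:,0]<300)&(pts[:,0]>110)&(pts[:,1]>45)
x,y=W[L].T; 
vx=cv2.fitLine(W[L].astype(np.float32),cv2.DIST_HUBER,0,1e-4,1e-4).ravel(); print("front edge",vx,"yaw",np.degrees(np.arctan2(vx[0],-vx[1])))
F=(pts[:,0]>325)&(pts[:,0]<410)&(pts[:,1]<150)
vx=cv2.fitLine(W[F].astype(np.float32),cv2.DIST_HUBER,0,1e-4,1e-4).ravel(); print("end edge",vx,"yaw",np.degrees(np.arctan2(vx[1],vx[0])))
E
```

```text
red n 29 [ 0.54370264 -0.10877279] 305.17241379310343 172.55172413793105 axis deg 48.538167569006134 [5.88101081e-07 2.28923530e-06]
b1 [ 0.5012 -0.0643]
b2 [ 0.5844 -0.0578]
b3 [ 0.5923 -0.1464]
b4 [ 0.5045 -0.1518]
base a [ 0.4664 -0.0346]
base b [ 0.6195 -0.0302]
block c [ 0.54560225 -0.10506108] [np.float64(0.0876), np.float64(0.0834), np.float64(0.0889), np.float64(0.0879)]
washer ((310.1707763671875, 161.93878173828125), (43.79817581176758, 44.259368896484375), 110.02509307861328) [ 0.54540875 -0.10620911  0.105     ]
yellow 122 [269.02459016 100.23770492] [ 0.48521114 -0.1086581   0.03      ]
front edge [ 0.300338   -0.95383286  0.5008879  -0.1610515 ] yaw 17.477905
end edge [ 9.9999994e-01 -3.6966184e-04  5.4530251e-01 -3.5757553e-02] yaw -0.021180062
```

View pics/crop2.png

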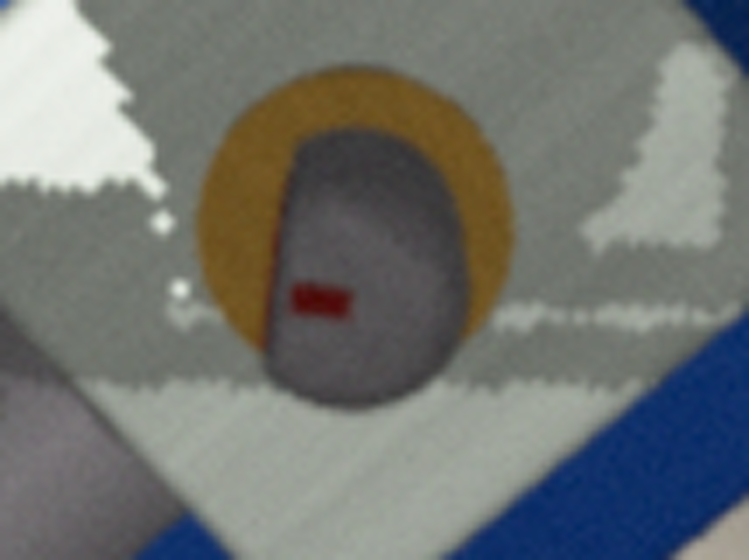

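```bash
python3 - <<'E'
from h import *
C=cam("top");im=cv2.imread("pics/top0.png")
hsv=cv2.cvtColor(im,cv2.COLOR_BGR2HSV).astype(int);H,S,V=hsv[...,0],hsv[...,1],hsv[...,2]
mb=((H>100)&(H<130)&(S>120)).astype(np.uint8)
def edge(us,lo,hi,first):
    Q=[]
    for u in us:
        vs=lo+np.nonzero(mb[lo:hi,u])[0]
        if len(vs): Q.append(onz(C,u,vs[0]-.5 if first else vs[-1]+.5,.03)[:2])
    l=cv2.fitLine(np.array(Q,np.float32),cv2.DIST_HUBER,0,1e-4,1e-4).ravel();s=-np.sign(l[1]);return l,np.degrees(np.arctan2(l[0]*s,-l[1]*s))
print("back",edge(range(425,535),175,200,True));print("front",edge([*range(425,445),*range(458,565)],235,265,False))
C=cam("wrist",json.load(open("w2.json"))) if 0 else None
goto([.5467,-.1047,.127],48.5)
E
```

```text
back (array([ 0.0335724 , -0.99943626,  0.6250667 , -0.1790955 ], dtype=float32), np.float32(1.9239182))
front (array([ 0.03168549, -0.9994979 ,  0.47047597, -0.23875752], dtype=float32), np.float32(1.8157485))
shift [ 24.8  -1.6 112.6] dr [ 0.0003 -0.      0.0402]
```

>>> send_rows(xyz=[[8,0,10],[16,-1,20],[25,-1.5,35],[25,-1.5,50],[25,-1.5,65],[25,-1.5,80],[25,-1.5,95],[25,-1.5,105],[25,-1.5,112],[25,-1.5,112]], dr=[[0,0,0.02],[0,0,0.04],[0,0,0.04],[0,0,0.04],[0,0,0.04],[0,0,0.04],[0,0,0.04],[0,0,0.04],[0,0,0.04],[0,0,0.04]])

```text
time: 3.58
position: [0.5457, -0.1048, 0.1262]
tool_rot: [-1.113, -2.935, 0.001]
ft_force: [-0.6, 0.7, 0.1]
grip_width: 1.003
grip_force: 0.0
```

>>> send_rows(xyz=[[0,0,0],[0,0,0],[0,0,0],[0,0,0],[0,0,0],[0,0,0],[0,0,0],[0,0,0],[0,0,0],[0,0,0]], dr=[[0,0,0],[0,0,0],[0,0,0],[0,0,0],[0,0,0],[0,0,0],[0,0,0],[0,0,0],[0,0,0],[0,0,0]], jaw=10, grip_force=20)

```text
time: 4.42
position: [0.5466, -0.105, 0.1276]
tool_rot: [-1.114, -2.938, -0.0]
ft_force: [0.6, -0.1, 0.6]
grip_width: 0.325
grip_force: 0.0
```

```bash
python3 - <<'E'
from h import *
st=get_state();print(st["position"],st["ft_force"],st["torque"],st["grip_width"]*87,st["grip_force"]);goto([.5467,-.1047,.127],48.5)
goto([.5474,-.1061,.127],1.9)
E
```

```text
[ 0.54657799 -0.1049629   0.12755493] [ 0.58400632 -0.1022934   0.56575075] [-0.04770724  0.02670403  0.0153452 ] 28.289321212131718 0.0
shift [0.1 0.3 0.6] dr [ 0.0001 -0.     -0.0005]
shift [-1.4 -0.3  0.6] dr [ 0.000e+00 -1.000e-04  8.128e-01]
```

>>> send_rows(xyz=[[0,0,0],[0,0,0],[0,0,0],[0,0,0],[0,0,0],[0,0,0],[0,0,0],[0,0,0],[0,0,0],[0,0,0]], dr=[[0,0,0],[0,0,0],[0,0,0],[0,0,0],[0,0,0],[0,0,0],[0,0,0],[0,0,0],[0,0,0],[0,0,0]], jaw=10, grip_force=20)

```text
time: 5.25
position: [0.5469, -0.1046, 0.1276]
tool_rot: [1.113, 2.937, 0.001]
ft_force: [2.7, 2.3, -1.0]
grip_width: 0.225
grip_force: 20.0
```

>>> send_rows(xyz=[[-0.2,0,0],[-0.4,0,0],[-0.6,-0.1,0],[-0.8,-0.2,0],[-0.9,-0.2,0],[-1.1,-0.3,0],[-1.2,-0.4,0],[-1.4,-0.5,0],[-1.5,-0.6,0],[-1.5,-0.6,0]], dr=[[0,0,0.09],[0,0,0.18],[0,0,0.27],[0,0,0.36],[0,0,0.45],[0,0,0.54],[0,0,0.63],[0,0,0.72],[0,0,0.79],[0,0,0.813]])

```text
time: 6.08
position: [0.5479, -0.1056, 0.1276]
tool_rot: [2.186, 2.256, 0.002]
ft_force: [4.0, 2.9, -2.2]
grip_width: 0.229
grip_force: 20.0
```

>>> send_rows(xyz=[[0,0,0],[0,0,0],[0,0,0],[0,0,0],[0,0,0],[0,0,0],[0,0,0],[0,0,0],[0,0,0],[0,0,0]], dr=[[0,0,0],[0,0,0],[0,0,0],[0,0,0],[0,0,0],[0,0,0],[0,0,0],[0,0,0],[0,0,0],[0,0,0]])

```text
time: 6.92
position: [0.5479, -0.1056, 0.1276]
tool_rot: [2.182, 2.26, 0.002]
ft_force: [4.1, 3.6, -3.5]
grip_width: 0.231
grip_force: 20.0
```

```bash
python3 - <<'E'
from h import *
st=get_state();print(st["time"],st["position"],st["ft_force"],st["torque"],st["grip_width"]*87,st["joint_positions"])
goto([.5474,-.1061,.127],1.9)
E
```

```text
6.9167 [ 0.54793184 -0.1055919   0.12760913] [ 4.0884325   3.55347735 -3.48477571] [ 0.65615071 -0.88929042  0.0103495 ] 20.126871656812856 [-0.48009191  0.24781618  0.71202989  1.84279124 -0.18070049  1.11502209
  0.33165559]
shift [-0.5 -0.6  0.6] dr [ 0.0013 -0.0008  0.0018]
```

>>> send_rows(xyz=[[0,0,0],[0,0,0],[0,0,0],[0,0,-5],[0,0,-20],[0,0,-40],[-5,0,-65],[-15,0,-90],[-25,0,-112],[-25,0,-112]], dr=[[0,0,0],[0,0,0],[0,0,0],[0,0,0],[0,0,0],[0,0,0],[0,0,0],[0,0,0],[0,0,0],[0,0,0]], jaw=70)

```text
time: 7.75
position: [0.5499, -0.1354, 0.2449]
tool_rot: [2.184, 2.249, 0.006]
ft_force: [1.1, -0.8, 0.1]
grip_width: 0.789
grip_force: 0.0
```

>>> send_rows(xyz=[[0,0,0],[0,0,0],[0,0,0],[0,0,0],[0,0,0],[0,0,0],[0,0,0],[0,0,0],[0,0,0],[0,0,0]], dr=[[0,0,0],[0,0,0],[0,0,0],[0,0,0],[0,0,0],[0,0,0],[0,0,0],[0,0,0],[0,0,0],[0,0,0]])

```text
time: 8.58
position: [0.5482, -0.1314, 0.2396]
tool_rot: [2.184, 2.258, 0.0]
ft_force: [-0.4, -0.5, -0.6]
grip_width: 0.804
grip_force: 0.0
```

```bash
python3 - <<'E'
from h import *
import json
st=get_state(); C=cam("wrist",st); im=get_image("wrist")[:,:,::-1].copy(); cv2.imwrite("pics/w3.png",im)
json.dump({k:np.asarray(st[k]).tolist() for k in("position","tool_rot")},open("w3.json","w"))
print(st["time"],st["position"],proj(C,[.5455,-.1063,.142]))
u,v=proj(C,[.54,-.1063,.12]).astype(int)
c=im[max(0,v-100):v+100,u-130:u+130]; print("crop origin",u-130,max(0,v-100)); cv2.imwrite("pics/crop3.png",cv2.resize(c,None,fx=3,fy=3,interpolation=cv2.INTER_CUBIC))
hsv=cv2.cvtColor(im,cv2.COLOR_BGR2HSV).astype(int);H,S,V=hsv[...,0],hsv[...,1],hsv[...,2]
u,v=proj(C,[.5455,-.1063,.142]).astype(int)
m=np.zeros(H.shape,bool);m[v-30:v+30,u-30:u+30]=True
m&=((H<6)|(H>174))&(S>130)&(V>50);n,lab,stt,cen=cv2.connectedComponentsWithStats(m.astype(np.uint8))
for i in range(1,n):
    ys,xs=np.nonzero(lab==i)
    if len(xs)<8: continue
    P=np.array([onz(C,x,y,.142)[:2] for x,y in zip(xs,ys)]);w,e=np.linalg.eigh(np.cov(P.T));print("red",len(xs),cen[i],P.mean(0),"axis",np.degrees(np.arctan2(e[1,1],e[0,1])),w)
my=((H>15)&(H<32)&(S>130)&(V>60)).astype(np.uint8)
n,lab,stt,cen=cv2.connectedComponentsWithStats(my)
for i in range(1,n):
    if stt[i,4]>60: print("yel",stt[i],cen[i],onz(C,*cen[i],.105)[:2],onz(C,*cen[i],.03)[:2])
E
```

```text
8.5833 [ 0.54815041 -0.13138358  0.2395521 ] [312.10397282 170.97524181]
crop origin 174 64
red 29 [308.5862069  171.34482759] [ 0.54308259 -0.10664415] axis 179.70408855603102 [5.74699069e-07 2.33173720e-06]
yel [291 139  45  40 662] [311.06495468 154.4939577 ] [ 0.54428827 -0.10125257] [ 0.54401906 -0.11417565]
yel [238 146  24   4  94] [249.5        147.46808511] [ 0.4961101  -0.09738004] [ 0.48291831 -0.10926442]
yel [140 270  28  62 694] [149.69164265 299.40201729] [ 0.4051444  -0.23575969] [ 0.36755334 -0.28476093]
yel [461 270  28  61 710] [478.52112676 299.9028169 ] [ 0.6970236 -0.2261686] [ 0.73772181 -0.27259727]
yel [ 245  340  387   27 6828] [448.61013474 357.16857059] [ 0.67913363 -0.28802478] [ 0.71503331 -0.35104481]
```

View pics/crop3.png

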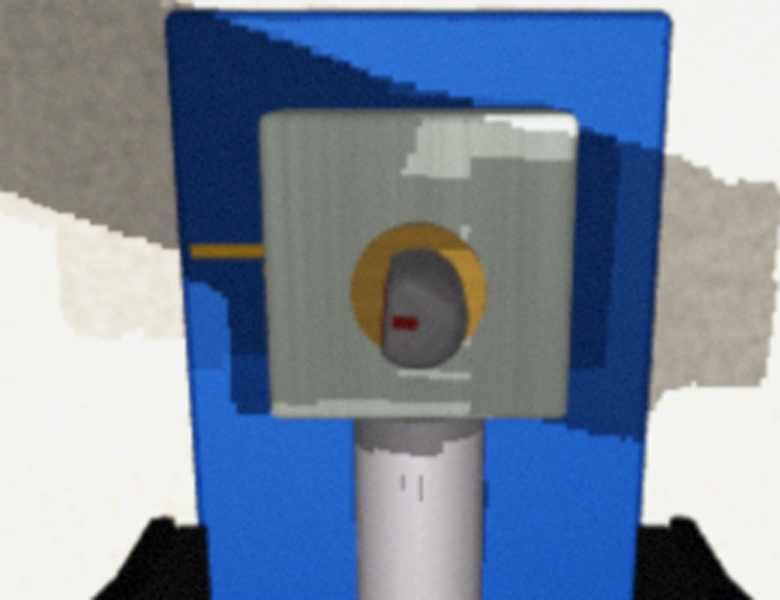

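The view shows the flat with its red line at (309,171) on the same side as the yellow mark (250,147). I'll check the pump yaw from the base edges, then measure the collar from w1 and compute the way there.

```bash
python3 - <<'E'
from h import *
import json
C=cam("wrist",json.load(open("w3.json")));im=cv2.imread("pics/w3.png")
hsv=cv2.cvtColor(im,cv2.COLOR_BGR2HSV).astype(int);H,S,V=hsv[...,0],hsv[...,1],hsv[...,2]
mb=((H>100)&(H<130)&(S>120))
def fit(Q,n):
    W=np.array([onz(C,u,v,.03)[:2] for u,v in Q],np.float32); l=cv2.fitLine(W,cv2.DIST_HUBER,0,1e-4,1e-4).ravel(); print(n,l[2:],(np.degrees(np.arctan2(l[1],l[0]))+45)%90-45)
fit([(u,np.nonzero(mb[50:90,u])[0][0]+49.5) for u in range(245,385)],"end")
fit([(np.nonzero(mb[v,200:300])[0][0]+199.5,v) for v in range(80,220)],"front")
fit([(np.nonzero(mb[v,340:420])[0][-1]+340.5,v) for v in range(80,220)],"back")
goto([.44,.335,.24],78)
E
```

```text
end [ 0.5279917  -0.03318337] 1.95615
front [ 0.46756354 -0.11311276] 2.1509323
back [ 0.6243522  -0.10773572] 1.9234009
shift [ 4.697e+02 -9.270e+01 -4.000e-01] dr [ 2.0000e-04  1.0000e-04 -1.3284e+00]
```

>>> send_rows(xyz=[[470,-93,0],[470,-93,0],[470,-93,0],[470,-93,0],[470,-93,0],[470,-93,0],[470,-93,0],[470,-93,0],[470,-93,0],[470,-93,0]], dr=[[0,0,-0.11],[0,0,-0.22],[0,0,-0.33],[0,0,-0.44],[0,0,-0.55],[0,0,-0.66],[0,0,-0.77],[0,0,-0.88],[0,0,-0.99],[0,0,-1.1]])

```text
time: 9.47
position: [0.453, 0.2763, 0.2399]
tool_rot: [0.674, 3.068, 0.001]
ft_force: [0.1, 0.8, 0.1]
grip_width: 0.801
grip_force: 0.0
```

```bash
python3 - <<'E'
from h import *
goto([.44,.335,.18],78)
E
```

```text
shift [36.4 47.7 59.9] dr [ 9.00e-04  2.00e-04 -2.23e-01]
```

>>> send_rows(xyz=[[20,26,20],[34,44,40],[34,44,60],[34,44,60],[34,44,60],[34,44,60],[34,44,60],[34,44,60],[34,44,60],[34,44,60]], dr=[[0,0,-0.1],[0,0,-0.2],[0,0,-0.223],[0,0,-0.223],[0,0,-0.223],[0,0,-0.223],[0,0,-0.223],[0,0,-0.223],[0,0,-0.223],[0,0,-0.223]])

```text
time: 10.3
position: [0.4421, 0.3286, 0.1804]
tool_rot: [0.338, 3.123, 0.002]
ft_force: [0.5, 0.1, 0.6]
grip_width: 0.802
grip_force: 0.0
```

```bash
python3 - <<'E'
from h import *
import json
st=get_state(); C=cam("wrist",st); im=get_image("wrist")[:,:,::-1].copy(); cv2.imwrite("pics/w4.png",im)
json.dump({k:np.asarray(st[k]).tolist() for k in("position","tool_rot")},open("w4.json","w"))
u,v=proj(C,[.448,.339,.032]).astype(int);print(st["time"],st["position"],u,v)
y0=max(0,v-70);x0=u-95
cv2.imwrite("pics/crop4.png",cv2.resize(im[y0:y0+140,x0:x0+190],None,fx=4,fy=4,interpolation=cv2.INTER_CUBIC));print("origin",x0,y0)
E
```

```text
10.3 [0.442131   0.32860842 0.1803799 ] 327 191
origin 232 121
```

View pics/crop4.png

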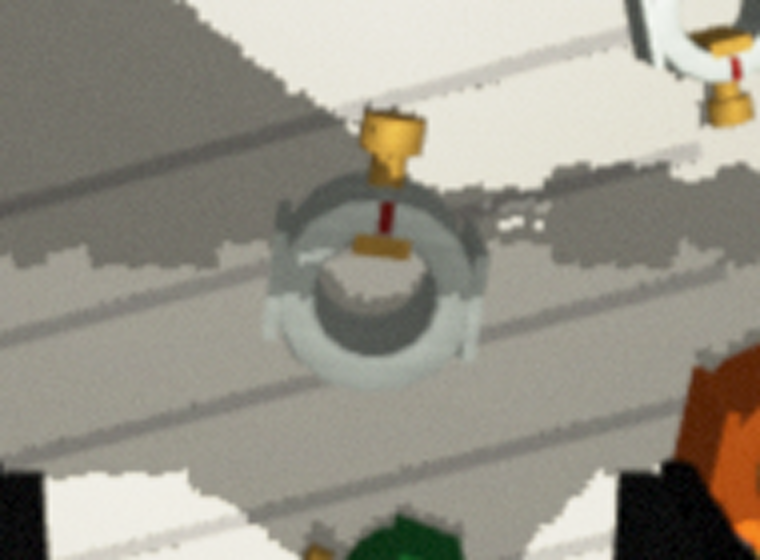

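The enlarged collar has its ring centre at about (326.5,194.2) in the picture, its red line near (328.7,175.5) and the screw's outer end near (330,150). The wrench flats sit left and right, along the jaw axis.

```bash
python3 - <<'E'
from h import *
import json
C=cam("wrist",json.load(open("w4.json")));im=cv2.imread("pics/w4.png")
hsv=cv2.cvtColor(im,cv2.COLOR_BGR2HSV).astype(int);H,S,V=hsv[...,0],hsv[...,1],hsv[...,2]
def cp(x,y,z): return onz(C,232+x/4,121+y/4,z)[:2]
c=cp(378,292,.032); print("c",c,"bottom/top/left/right",[np.linalg.norm(cp(*q,.032)-c).round(4) for q in[(376,390),(378,195),(280,292),(477,292)]])
m=np.zeros(H.shape,bool);m[165:185,315:340]=1;m&=((H<6)|(H>174))&(S>130)
ys,xs=np.nonzero(m);P=np.array([onz(C,x,y,.032)[:2] for x,y in zip(xs,ys)]);d=P.mean(0)-c
print("red",len(xs),xs.mean(),ys.mean(),"yaw",np.degrees(np.arctan2(-d[1],-d[0])),np.linalg.norm(d))
m=np.zeros(H.shape,bool);m[145:170,315:345]=1;m&=(H>12)&(H<32)&(S>130)
ys,xs=np.nonzero(m);P=np.array([onz(C,x,y,.016)[:2] for x,y in zip(xs,ys)]);d=P.mean(0)-c
print("screw",len(xs),"yaw",np.degrees(np.arctan2(-d[1],-d[0])),np.linalg.norm(d))
# wrench flat edges: gray collar, left/right top corners
a=cp(284,300,.032);b=cp(474,300,.032);print(np.linalg.norm(a-b))
yaw=np.degrees(np.arctan2(-d[1],-d[0]))
goto([c[0],c[1],.10],90+yaw);goto([c[0],c[1],.0205],90+yaw)
E
```

```text
c [0.44948604 0.33744468] bottom/top/left/right [np.float64(0.0221), np.float64(0.021), np.float64(0.0208), np.float64(0.021)]
red 19 328.0 175.0 yaw -16.0706067784662 0.01658133116290023
screw 204 yaw -17.388485237935363 0.029245581379274986
0.040456546534373125
shift [-5.4 10.1 80.2] dr [0.001  0.0005 0.0881]
shift [ -5.4  10.  159.7] dr [0.001  0.0005 0.0881]
```

>>> send_rows(xyz=[[-3,5,15],[-5,10,40],[-5,10,65],[-5,10,90],[-5,10,110],[-5,10,125],[-5,10,138],[-5,10,148],[-5,10,155],[-5,10,158]], dr=[[0,0,0.04],[0,0,0.088],[0,0,0.088],[0,0,0.088],[0,0,0.088],[0,0,0.088],[0,0,0.088],[0,0,0.088],[0,0,0.088],[0,0,0.088]], jaw=64)

```text
time: 11.18
position: [0.4484, 0.3372, 0.0207]
tool_rot: [-0.474, -3.105, 0.001]
ft_force: [0.6, 0.4, -0.5]
grip_width: 0.734
grip_force: 0.0
```

>>> send_rows(xyz=[[0,0,0],[0,0,0],[0,0,0],[0,0,0],[0,0,0],[0,0,0],[0,0,0],[0,0,0],[0,0,0],[0,0,0]], dr=[[0,0,0],[0,0,0],[0,0,0],[0,0,0],[0,0,0],[0,0,0],[0,0,0],[0,0,0],[0,0,0],[0,0,0]], jaw=38, grip_force=30)

```text
time: 12.02
position: [0.4492, 0.3378, 0.0224]
tool_rot: [0.474, 3.105, 0.002]
ft_force: [0.3, -1.7, 5.2]
grip_width: 0.528
grip_force: 29.8
```

```bash
python3 - <<'E'
from h import *
st=get_state();print(st["time"],st["position"],st["grip_width"]*87,st["grip_force"],st["ft_force"])
C=cam("wrist",st); im=get_image("wrist")[:,:,::-1].copy(); cv2.imwrite("pics/w5.png",im)
goto([.4495,.3374,.022],73)
goto([.4495,.3374,.2],73)
E
```

```text
12.0167 [0.44922912 0.33780461 0.02241931] 45.97588070840179 29.756009741686285 [ 0.3209938  -1.72641225  5.1979728 ]
shift [-0.4 -0.3  0.4] dr [ 0.0012  0.0007 -0.0061]
shift [-5.000e-01 -1.000e-01 -1.776e+02] dr [ 0.0012  0.0007 -0.0061]
```

>>> send_rows(xyz=[[0,0,-20],[0,0,-50],[0,0,-85],[-10,-18,-120],[-28,-50,-150],[-46,-80,-180],[-64,-112,-190],[-84,-148,-190],[-104,-184,-190],[-122,-215,-190]], dr=[[0,0,0],[0,0,0],[0,0,0],[0,0,-0.05],[0,0,-0.1],[0,0,-0.15],[0,0,-0.2],[0,0,-0.25],[0,0,-0.3],[0,0,-0.337]])

```text
time: 12.9
position: [0.5008, 0.0937, 0.2116]
tool_rot: [-0.058, 3.141, 0.001]
ft_force: [0.4, -0.6, -0.9]
grip_width: 0.524
grip_force: 29.8
```

```bash
python3 - <<'E'
from h import *
st=get_state();print(st["grip_width"]*87)
goto([.5458,-.1061,.200],92)
E
```

```text
45.6179934212286
shift [ -37.6 -201.3   11.5] dr [0.0006 0.0003 0.0018]
```

>>> send_rows(xyz=[[-6,-32,0],[-12,-65,0],[-18,-97,0],[-25,-130,0],[-30,-160,4],[-34,-180,8],[-37,-198,10],[-37,-198,10],[-37,-198,10],[-37,-198,10]], dr=[[0,0,0],[0,0,0],[0,0,0],[0,0,0],[0,0,0],[0,0,0],[0,0,0],[0,0,0],[0,0,0],[0,0,0]])

```text
time: 13.73
position: [0.5445, -0.0996, 0.201]
tool_rot: [0.055, -3.14, -0.001]
ft_force: [0.2, -0.0, -1.3]
grip_width: 0.531
grip_force: 29.8
```

```bash
python3 - <<'E'
from h import *
import json
st=get_state();print(st["time"],st["grip_width"]*87,st["ft_force"],st["torque"])
d,r=goto([.5458,-.1061,.200],92)
C=cam("wrist",st); im=get_image("wrist")[:,:,::-1].copy(); cv2.imwrite("pics/w6.png",im)
t=get_image("top")[:,:,::-1].copy();cv2.imwrite("pics/t6.png",t);s=get_image("scene")[:,:,::-1].copy();cv2.imwrite("pics/s6.png",s)
a=cv2.resize(im[100:400,120:520],None,fx=1,fy=1)
b=cv2.resize(t[170:245,415:515],None,fx=4,fy=4,interpolation=cv2.INTER_CUBIC)
c=cv2.resize(s[80:230,120:320],None,fx=2,fy=2,interpolation=cv2.INTER_CUBIC)
cv2.imwrite("pics/mix6.png",np.vstack([np.hstack([a,b]),np.hstack([c,c*0])]))
# washer re-estimate from w3, hand-read edges
C3=cam("wrist",json.load(open("w3.json")));print("washer w3",onz(C3,313.7,160.7,.105))
E
```

```text
13.7333 46.202606153588306 [ 0.24433893 -0.04085112 -1.30298854] [ 0.07899976 -0.01043929  0.02006074]
shift [-1.1 -6.6  1. ] dr [ 0.001  -0.001   0.0002]
washer w3 [ 0.54651965 -0.10522054  0.105     ]
```

View pics/mix6.png

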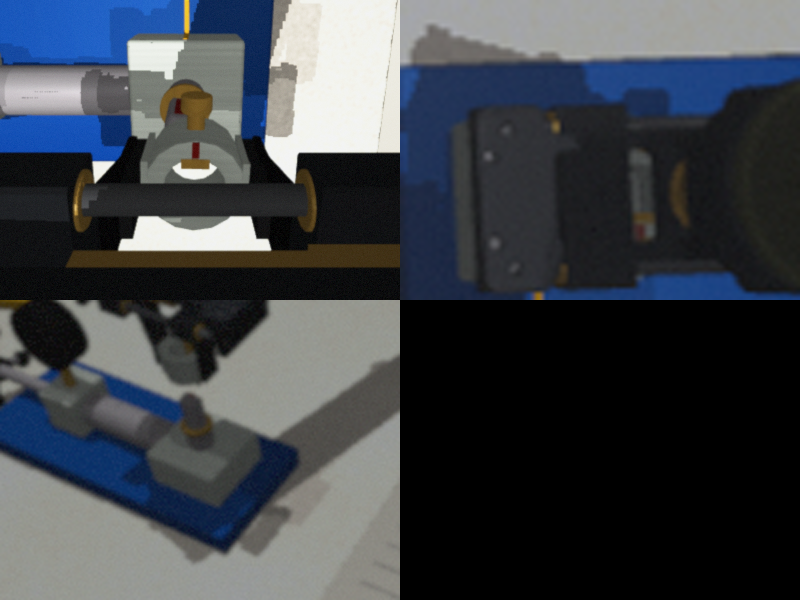

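The wrist view shows the collar held with its screw forward, directly above the red flat and yellow mark. Both flat and screw point the same way. Next: align and lower to just above the spindle top.

>>> send_rows(xyz=[[-0.5,-3,0],[-1,-6.5,2],[-1,-6.5,8],[-1,-6.5,14],[-1,-6.5,20],[-1,-6.5,25],[-1,-6.5,28],[-1,-6.5,28],[-1,-6.5,28],[-1,-6.5,28]], dr=[[0,0,0],[0.001,-0.001,0],[0.001,-0.001,0],[0.001,-0.001,0],[0.001,-0.001,0],[0.001,-0.001,0],[0.001,-0.001,0],[0.001,-0.001,0],[0.001,-0.001,0],[0.001,-0.001,0]])

```text
time: 14.72
position: [0.5462, -0.1073, 0.1738]
tool_rot: [-0.054, 3.14, -0.002]
ft_force: [-0.1, 0.0, -1.4]
grip_width: 0.53
grip_force: 29.8
```

```bash
python3 - <<'E'
from h import *
st=get_state();print(st["time"],st["ft_force"],st["torque"]);goto([.5457,-.1061,.162],92)
E
```

```text
14.7167 [-0.11517589  0.0119006  -1.36335169] [ 0.08423537 -0.01777793 -0.01236244]
shift [ 0.5  1.2 11.8] dr [-0.001   0.0015 -0.0007]
```

>>> send_rows(xyz=[[0.5,1.2,0],[0.5,1.2,2],[0.5,1.2,4],[0.5,1.2,6],[0.5,1.2,8],[0.5,1.2,9],[0.5,1.2,10],[0.5,1.2,11],[0.5,1.2,12],[0.5,1.2,12]], dr=[[0,0,0],[0,0.001,0],[0,0.001,0],[0,0.001,0],[0,0.001,0],[0,0.001,0],[0,0.001,0],[0,0.001,0],[0,0.001,0],[0,0.001,0]])

```text
time: 15.55
position: [0.5454, -0.106, 0.1614]
tool_rot: [0.054, -3.141, 0.001]
ft_force: [-0.2, 0.6, -1.5]
grip_width: 0.531
grip_force: 29.8
```

```bash
python3 - <<'E'
from h import *
st=get_state();print(st["time"],st["ft_force"],st["torque"]);goto([.5457,-.1061,.152],92)
E
```

```text
15.55 [-0.23126078  0.62494549 -1.47311566] [ 0.04450789 -0.02942422  0.00514921]
shift [-0.3 -0.1  9.4] dr [-0.0009 -0.0002 -0.0007]
```

>>> send_rows(xyz=[[-0.2,0,1],[-0.2,0,2],[-0.2,0,3],[-0.2,0,4],[-0.2,0,5],[-0.2,0,6],[-0.2,0,7],[-0.2,0,8],[-0.2,0,8],[-0.2,0,8]], dr=[[0,0,0],[0,0,0],[0,0,0],[0,0,0],[0,0,0],[0,0,0],[0,0,0],[0,0,0],[0,0,0],[0,0,0]])

```text
time: 16.38
position: [0.5454, -0.1061, 0.1533]
tool_rot: [0.054, -3.141, 0.001]
ft_force: [-2.4, 0.1, -2.9]
grip_width: 0.527
grip_force: 29.8
```

```bash
python3 - <<'E'
from h import *
st=get_state();print(st["time"],st["ft_force"],st["torque"]);goto([.5457,-.1061,.142],92)
E
```

```text
16.3833 [-2.40121823  0.13060209 -2.89434211] [-0.0072667   0.36497897  0.01463939]
shift [-0.3 -0.  11.3] dr [-0.0009 -0.0006 -0.0008]
```

>>> send_rows(xyz=[[0.2,0,0],[0.4,0,1],[0.4,0,2],[0.4,0,3],[0.4,0,4],[0.4,0,5],[0.4,0,6],[0.4,0,7],[0.4,0,8],[0.4,0,8]], dr=[[0,0,0],[0,0,0],[0,0,0],[0,0,0],[0,0,0],[0,0,0],[0,0,0],[0,0,0],[0,0,0],[0,0,0]])

```text
time: 17.22
position: [0.5453, -0.1061, 0.1453]
tool_rot: [-0.054, 3.141, -0.002]
ft_force: [-1.0, 0.2, -2.4]
grip_width: 0.529
grip_force: 29.8
```

```bash
python3 - <<'E'
from h import *
st=get_state();print(st["time"],st["ft_force"],st["torque"]);goto([.5457,-.1061,.132],92)
E
```

```text
17.2167 [-1.02928228  0.1776852  -2.35305479] [ 0.06700499  0.23420825 -0.02690747]
shift [-0.4  0.  13.3] dr [-0.001   0.0001 -0.0007]
```

>>> send_rows(xyz=[[0,0,1],[0,0,2],[0,0,3.5],[0,0,5],[0,0,6.5],[0,0,8],[0,0,9.5],[0,0,11],[0,0,12],[0,0,12]], dr=[[0,0,0],[0,0,0],[0,0,0],[0,0,0],[0,0,0],[0,0,0],[0,0,0],[0,0,0],[0,0,0],[0,0,0]])

```text
time: 18.05
position: [0.5453, -0.1061, 0.1333]
tool_rot: [0.054, -3.141, 0.002]
ft_force: [-1.4, -0.5, -2.4]
grip_width: 0.528
grip_force: 29.8
```

```bash
python3 - <<'E'
from h import *
st=get_state();print(st["time"],st["ft_force"],st["torque"]);goto([.5457,-.1061,.1194],92)
E
```

```text
18.05 [-1.42153597 -0.54051514 -2.37242483] [0.03112244 0.19608959 0.02808073]
shift [-0.4 -0.  13.9] dr [-0.001  -0.0001 -0.0007]
```

>>> send_rows(xyz=[[0,0,2],[0,0,4],[0,0,6],[0,0,7.5],[0,0,9],[0,0,10.5],[0,0,12],[0,0,13],[0,0,14],[0,0,14]], dr=[[0,0,0],[0,0,0],[0,0,0],[0,0,0],[0,0,0],[0,0,0],[0,0,0],[0,0,0],[0,0,0],[0,0,0]], grip_force=45)

```text
time: 18.88
position: [0.5453, -0.1062, 0.1204]
tool_rot: [-0.054, 3.141, -0.001]
ft_force: [-4.2, 1.3, 6.7]
grip_width: 0.525
grip_force: 44.7
```

```bash
python3 - <<'E'
from h import *
st=get_state();print(st["time"],st["ft_force"],st["torque"],st["grip_width"]*87);goto([.5457,-.1061,.1194],92)
E
```

```text
18.8833 [-4.22912483  1.28978398  6.74284135] [ 0.18552837  1.04271811 -0.01547086] 45.65911410921728
shift [-0.4  0.   1. ] dr [-0.0004  0.0001 -0.0008]
```

>>> send_rows(xyz=[[0,0,0.3],[0,0,0.6],[0,0,0.9],[0,0,1.2],[0,0,1.5],[0,0,1.8],[0,0,2],[0,0,2],[0,0,2],[0,0,2]], dr=[[0,0,0],[0,0,0],[0,0,0],[0,0,0],[0,0,0],[0,0,0],[0,0,0],[0,0,0],[0,0,0],[0,0,0]])

```text
time: 19.72
position: [0.5453, -0.1062, 0.1194]
tool_rot: [-0.053, 3.141, 0.0]
ft_force: [-7.6, 0.7, 13.4]
grip_width: 0.522
grip_force: 44.7
```

>>> send_rows(xyz=[[0.1,0,0.2],[0.2,0,0.4],[0.3,0,0.6],[0.4,0,0.8],[0.5,0,1],[0.5,0,1],[0.5,0,1],[0.5,0,1],[0.5,0,1],[0.5,0,1]], dr=[[0,0,0],[0,0,0],[0,0,0],[0,0,0],[0,0,0],[0,0,0],[0,0,0],[0,0,0],[0,0,0],[0,0,0]])

```text
time: 20.55
position: [0.5453, -0.1061, 0.1194]
tool_rot: [-0.053, 3.14, 0.001]
ft_force: [-8.8, 1.3, 19.4]
grip_width: 0.525
grip_force: 44.7
```

```bash
python3 - <<'E'
from h import *
st=get_state();print(st["time"],st["position"],st["ft_force"],st["torque"],st["grip_width"]*87)
goto([.5457,-.1061,.1194],92)
im=get_image("wrist")[:,:,::-1].copy();s=get_image("scene")[:,:,::-1].copy()
a=im[100:300,190:440];b=cv2.resize(s[100:200,160:285],None,fx=2,fy=2,interpolation=cv2.INTER_CUBIC)
cv2.imwrite("pics/fin.png",cv2.resize(np.hstack([a,b]),None,fx=1.6,fy=1.6))
E
```

```text
20.55 [ 0.54532711 -0.10614472  0.11936047] [-8.79292377  1.25854954 19.37427708] [ 0.35149172  1.95113245 -0.03705273] 45.68292994477026
shift [-0.4  0.  -0. ] dr [ 0.0006  0.0013 -0.0008]
```

View pics/fin.png

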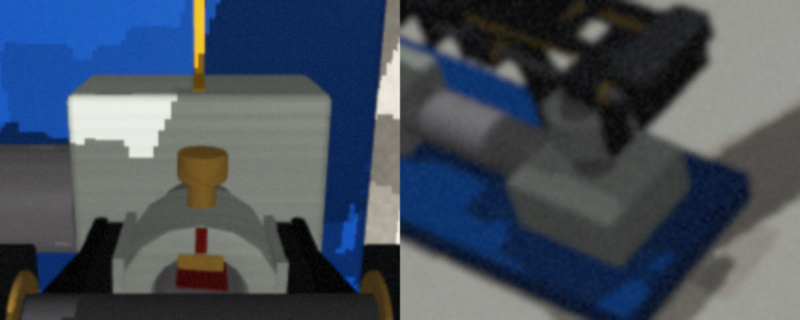

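The picture shows the collar seated, its screw in line with the yellow mark and its tip on the red flat. The flat's top edge looks slightly tilted, so I'll measure it.

```bash
python3 - <<'E'
from h import *
st=get_state();C=cam("wrist",st);im=get_image("wrist")[:,:,::-1].copy();cv2.imwrite("pics/w9.png",im)
hsv=cv2.cvtColor(im,cv2.COLOR_BGR2HSV).astype(int);H,S,V=hsv[...,0],hsv[...,1],hsv[...,2]
m=((H<6)|(H>174))&(S>130)&(V>40);m[:262]=0;m[285:]=0;m[:,:290]=0;m[:,340:]=0
lo=[(u,np.nonzero(m[:,u])[0][-1]+.5) for u in range(290,340) if m[:,u].sum()>2]
hi=[(u,np.nonzero(m[:,u])[0][0]-.5) for u in range(290,340) if m[:,u].sum()>2]
print(len(lo),lo[0],lo[-1],hi[0],hi[-1])
for n,Q,z in(("flat top edge",lo,.138),("screw tip edge",hi,.117)):
    Q=Q[3:-3];W=np.array([onz(C,u,v,z)[:2] for u,v in Q],np.float32);l=cv2.fitLine(W,cv2.DIST_HUBER,0,1e-4,1e-4).ravel();print(n,l[2:],(np.degrees(np.arctan2(l[1],l[0])))%180-90)
m=((H<6)|(H>174))&(S>130)&(V>40);m[:235]=0;m[262:]=0;m[:,:290]=0;m[:,340:]=0
ys,xs=np.nonzero(m);print("collar red line",xs.mean(),ys.mean(), [ (v,xs[ys==v].mean()) for v in sorted(set(ys))])
print(cv2.imwrite("pics/c9.png",cv2.resize(im[225:295,270:360],None,fx=8,fy=8,interpolation=cv2.INTER_CUBIC)))
E
```

```text
32 (300, np.float64(278.5)) (331, np.float64(281.5)) (300, np.float64(274.5)) (331, np.float64(271.5))
flat top edge [ 0.53773606 -0.10758495] -2.1779099
screw tip edge [ 0.5442267  -0.10553832] 1.348877
collar red line 315.2474226804124 250.28865979381445 [(np.int64(243), np.float64(315.5)), (np.int64(244), np.float64(315.5)), (np.int64(245), np.float64(315.5)), (np.int64(246), np.float64(315.5)), (np.int64(247), np.float64(315.5)), (np.int64(248), np.float64(315.5)), (np.int64(249), np.float64(315.5)), (np.int64(250), np.float64(315.5)), (np.int64(251), np.float64(315.0)), (np.int64(252), np.float64(315.0)), (np.int64(253), np.float64(315.0)), (np.int64(254), np.float64(315.0)), (np.int64(255), np.float64(315.0)), (np.int64(256), np.float64(315.0)), (np.int64(257), np.float64(315.0))]
True
```

View pics/c9.png

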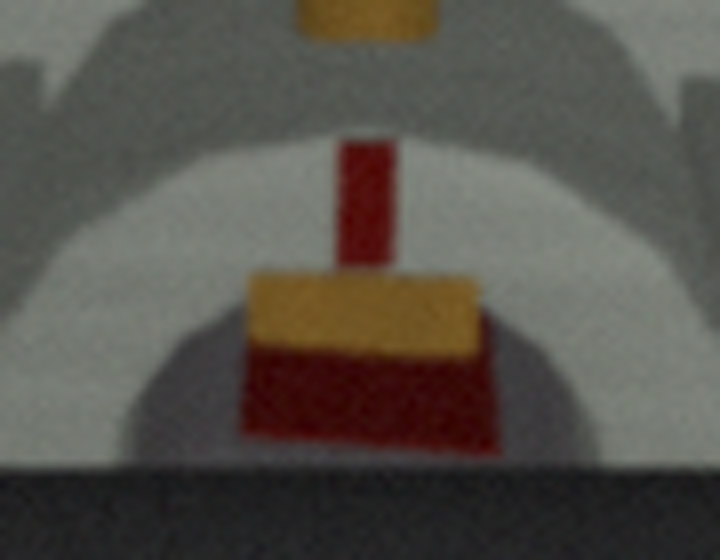

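The flat and the screw tip agree to within about 1–2°. The collar is at the hard stop: z stays at 119.4 mm as the push rises to about 19 N, and the grip is holding at 45 N. Handing in.

```bash
python3 -c "
from bench import *
s=get_state();print(s['time'],s['position'],s['ft_force']);print(close_job())"
```

```text
20.7 [ 0.54534903 -0.10614324  0.11938273] [-8.9000916   1.91066422 19.46782847]
the job is handed in; nothing more can be done
None
```

I turned the spindle's flat to the front (within about 1–2° of square) and fitted the collar with its screw on that flat. I handed the job in at 20.7 s, with the collar still gripped and pressed fully down on the washer; the hand-in returned no verdict.

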